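# Close the loaded bur cassette and lift it out of its dock by its side catches

### The job

The small metal bur cassette has been loaded and sits latched in its dock with its lid standing open. Swing the lid fully shut while the cassette is still in the dock, then pinch the two spring catches on its long sides fully together and lift the cassette straight up and level until it is at least 10 cm above its place in the dock. Finish while holding it there, still, with both catches squeezed and the lid shut; do not knock the cast, the splint or the wax block about.

Things in the scene. Friction and masses are not known exactly. Their poses are not given: they have to be found in the camera images.
- dock: Grey plastic dock fixed on the blue bench mat (mat top at z = 2 mm), foot plate 104 x 92 x 8 mm. Origin at the centre of its underside; x along its length, y across, z up. Two 44 mm long lipped side rails at y = +-31 to +-43 mm (over the middle of the length) reach 22 mm above the dock's underside; the teeth of the cassette's catches lie under their lips. Low guides round the cassette's foot reach 20 mm above it.
- cassette: Open-topped bare-metal box 75 x 40 x 49 mm (x, y, z) with a block of burs fixed inside, about 0.3 kg in all. Origin at the centre of its underside, 8 mm above the dock's underside when docked; axes parallel to the dock's. A steel catch stands on each long side (+y and -y), a lid is hinged at its +x end. While either catch is out, the dock holds it fast.
- lid_hinge (a point): Middle of the lid's hinge line on the cassette, at x = +39, z = +51 mm in the cassette's frame; the hinge line runs along the cassette's y.
- lid_edge (a point): Middle of the lid's free edge, 81 mm from the hinge line (a 16 mm wide tab sticks out 5 mm more). The lid is a 3 mm metal plate, 41 mm wide; shut, its upper face is 52 mm above the cassette's underside (62 mm above z = 0 when docked) and this edge is at the cassette's -x end.
- lid (a joint): Lid angle in rad: 0 shut flat on the cassette, growing as the free edge swings up and over towards +x (at angle a the lid points from the hinge along -cos a in the cassette's x and +sin a in z); starts at 0.7 to 1.2, stop at 1.4. A stiff hinge (0.03 N m) holds it where it is left; press on its outer face to close it.
- catch_left (a joint): How far the catch on the cassette's +y side is pushed in, m: 0 out (latched), 0.006 fully in. A spring resists with 3 N at the start and 6 N fully in. The catch frees the dock's lip beyond about 0.003.
- catch_right (a joint): The same for the catch on the -y side (pushed in towards +y).
- catch_left_pad (a point): Middle of the ribbed outer face of the catch on the cassette's +y side, at y = +30, z = +34 mm in the cassette's frame when out. The catch is an upright steel plate, 26 mm along the cassette's x, from 4 to 46 mm above its underside; the part above the dock's rail (14 mm above the underside) is free for a finger.
- catch_right_pad (a point): The same on the -y side, at y = -30 mm when out. The catches measure 60 mm over their outer faces when out, 48 mm squeezed.
- plaster_cast: Grey plaster dental cast, 57 x 68 x 32 mm, loose on the mat on the dock's +y side; leave it alone. Origin at the centre of its underside.
- splint: Pale horseshoe-shaped bite splint, 43 x 64 x 13 mm, loose on the mat on the dock's -y side; leave it alone. Origin at the centre of its underside.
- wax: Block of wax, 30 x 62 x 19 mm, loose on the mat on the dock's -y side; leave it alone. Origin at the centre of its underside.

How it is judged:
By the outcome, as a careful person would: the job done as asked, in the order asked, and still so for the second after the job is handed in, while the arm keeps its last pose, push and grip.
It also fails if it takes over 48 s, if anything falls off the work surface, if the arm or the gripper's body presses on something with over 40 N, if the wrist force passes 120 N, or if a joint passes its speed limit or range.

### The arm

A 6-joint arm with a two-finger parallel gripper is mounted at the origin on a cart in front of the work surface, level with it; the furniture and walls round the work are solid. World frame = base frame: x ahead of the robot, y to its left, z up, the work surface at z = 0. Lengths are in m, angles in rad, forces in N, time in s.
With the tool pointing down it reaches from about 0.3 to 0.875 m from the base axis. Payload 6.4 kg.
Tool frame: the origin (TCP) lies at the very end of the fingers, on their centre line; the grasp point (between the pads) lies 19 mm behind it (env.hold_point_z is the distance from the TCP to the grasp point, in m); z points along the fingers, y is the direction in which the jaws open and shut (so a half turn about z gives the same grasp; the last joint's range is limited). The gripper opens to 88 mm and grips with 3 to 60 N. Pads are 18 mm wide; open, the fingers measure 123 mm over their backs; the gripper's body (75 mm by 187 mm) begins 45 mm behind the grasp point.
Start: joints at [1.089, 0.181, 1.607, -0, 1.354, -0.206], TCP at [0.157, 0.553, 0.239] pointing down, gripper open.
Joint ranges: [-2.99, 2.99], [-0.89, 2.07], [0.3, 2.58], [-1.14, 4.28], [0, 2.63], [-3.12, 3.12]. Speed limits (rad/s): [2.57, 2.57, 3.01, 3.14, 3.14, 3.14].

### API

Orientations are given as a 3x3 rotation matrix whose columns are the frame's x, y, z axes.
In Python, from workcell import env gives the robot as it stands.
- The arm moves only by the tool apply_moves, never from a script. Its arguments are lists of equal length, an entry for each row: "offset": the shift along the tool's x, y, z in mm, a list of three; "dr": the turn, a rotation vector about the tool's x, y, z in rad, a list of three; "jaw": the closure in counts, from 0 (fully open) to 255 (shut). In form: {"offset": [[dx, dy, dz], ...], "dr": [[wx, wy, wz], ...], "jaw": [jaw, ...]}. A call has 1 to 20 rows; each row shifts and turns the pose as measured when the row begins, along the tool's axes as they then stand; what a row does not reach is not made up. A row lasts 1/10 s, in which the tool goes at most 50 mm and 8.59 degrees, less where a joint would pass 70% of its speed; a pose out of reach is approached as far as the arm can. A call with a gripper value outside its range is refused whole. The fingers move at their own pace and stop on an object; "force" is the grip in N (left out, the last holds). Time passes only in rows, so rows that do not move let the fingers close. It gives the time, the measured TCP pose, the force and the opening at its end, in the units of the state.
- env.read_state(): the state, without advancing time (a new reading comes with each control period).
- env.snapshot(name): name is "scene" or "side" or "wrist"; returns a dict with "color" (384x512x3 uint8, red, green, blue), "fx", "fy", "cx", "cy" (pixels), "eye" and "attitude" of the camera in the world; the wrist camera has in their place "tool_from_camera" (4x4, takes a point from camera to tool coordinates, whose origin is the TCP and whose axes are the flange's). Camera axes: x right, y down, z forward; pixel columns grow to the right and rows downward; lengths in m; the calibration is good to about 2 mm. A picture is of the moment at which its call begins: read the wrist's pose just before it. There is no depth.
- env.close_job(): hands the job in, once; it reports no verdict.
The state is a dict: "clock": time; "q": joint angles; "dq": joint speeds; "joint_efforts": joint torques, N m; "tcp_pos": TCP position; "eef_rot": TCP orientation; "force": force on the tool from outside, world axes, zero at the start; "wrist_torque": the same for the moment, N m; "grip_width": finger opening in m.
Only numpy, scipy, OpenCV 4.12 (cv2) and the standard library are available. Lean on these libraries where they do the work, as an engineer would, in place of code of your own. Each camera call takes 0.05 s, during which the arm holds its last target.

## Working session

There is one attempt and no reset: what is moved stays moved. The work goes in short steps, Python scripts to look and compute and a tool call to move; the robot and the scene stay as the last step left them, time stands still between calls to the robot, and variables do not carry over. Pictures are saved under pics/ and viewed, and the job is handed in when it is done.

Besides the shell and the picture viewer there is one more tool, called after "Call:" as name(argument=value, ...) on one line, values as JSON. apply_moves: Moves the arm, as the interface text tells. Its arguments: {"type":"object","properties":{"offset":{"type":"array","items":{"type":"array","items":{"type":"number"}}},"dr":{"type":"array","items":{"type":"array","items":{"type":"number"}}},"jaw":{"type":"array","items":{"type":"number"}},"force":{"type":"number"}},"required":["offset","dr","jaw"]}

```bash
ls; mkdir -p pics; python3 - <<'E'
from workcell import env
import cv2
print(env.read_state())
for n in("scene","side","wrist"):
    s=env.snapshot(n); cv2.imwrite(f"pics/{n}0.png",s["color"][:,:,::-1]); print(n,{k:v for k,v in s.items() if k!="color"})
E
```

```text
pics
{'clock': 0.0, 'q': array([ 1.08874040e+00,  1.81539583e-01,  1.60799494e+00, -1.77382017e-05,
        1.35377933e+00, -2.06313613e-01]), 'dq': array([ 1.18200713e-04,  1.67155816e-03,  4.14645405e-04,  2.44691692e-04,
       -6.50171290e-05,  1.34147892e-03]), 'joint_efforts': array([ 3.41192053e-04, -4.33881497e+01, -3.41846538e+01,  7.02677644e-02,
        3.88384284e-02, -1.17359141e-04]), 'tcp_pos': array([0.15629612, 0.55280156, 0.23781727]), 'eef_rot': array([[-9.62224272e-01,  2.72256932e-01, -7.82599281e-04],
       [ 2.72257850e-01,  9.62223110e-01, -1.53308137e-03],
       [ 3.35643084e-04, -1.68823690e-03, -9.99998519e-01]]), 'force': array([-1.62563335, -0.65735193, -0.41642813]), 'wrist_torque': array([ 0.04778261, -0.03992818,  0.01825328]), 'grip_width': 0.08824785933888896}
scene {'fx': 384.88627716228837, 'fy': 384.88627716228837, 'cx': 262.5550841824835, 'cy': 191.29116029976373, 'eye': array([ 0.16364531, -0.67332119,  0.54949257]), 'attitude': array([[ 0.7431127 , -0.38134531,  0.54987205],
       [-0.66907279, -0.40969148,  0.62007619],
       [-0.01118525, -0.82869092, -0.55959471]])}
side {'fx': 440.48409431579574, 'fy': 440.48409431579574, 'cx': 258.21924438555527, 'cy': 194.16248989390107, 'eye': array([ 0.33262619, -0.79510379,  0.581303  ]), 'attitude': array([[ 0.90621186, -0.25991063,  0.33350643],
       [-0.42227546, -0.51616586,  0.74515517],
       [-0.02152912, -0.81610003, -0.57750951]])}
wrist {'fx': 305.69266777410684, 'fy': 305.69266777410684, 'cx': 253.47748654091257, 'cy': 191.37750655929406, 'tool_from_camera': array([[-2.39511820e-04, -9.63621368e-01, -2.67271025e-01,
         6.82941321e-02],
       [ 9.99999164e-01, -5.70482687e-04,  1.16068581e-03,
        -3.53256802e-04],
       [-1.27093514e-03, -2.67270524e-01,  9.63620699e-01,
        -1.46202645e-01],
       [ 0.00000000e+00,  0.00000000e+00,  0.00000000e+00,
         1.00000000e+00]])}
```

View pics/scene0.png

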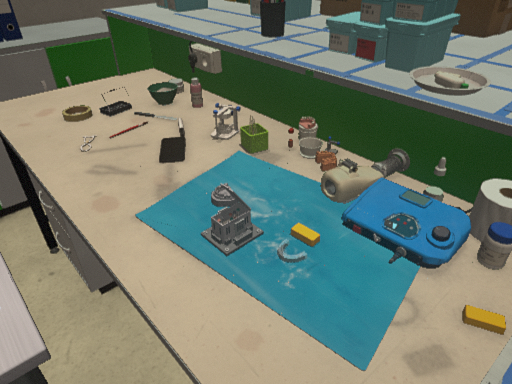

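View pics/side0.png

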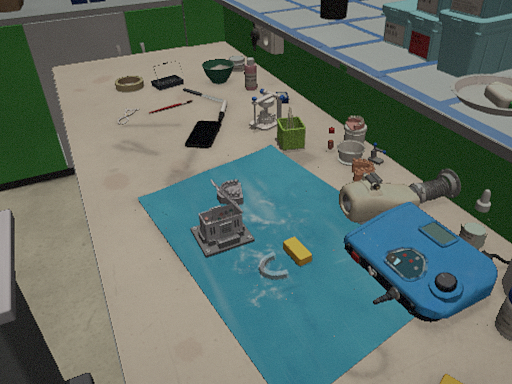

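View pics/wrist0.png

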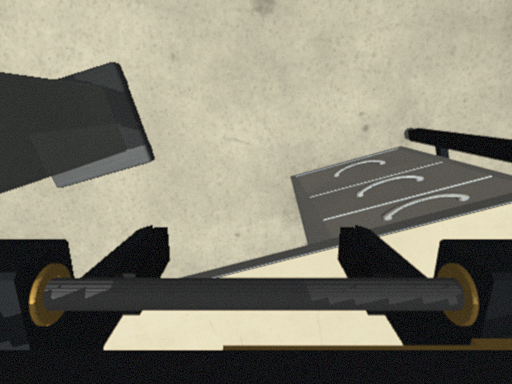

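```bash
python3 - <<'E'
import cv2
a=cv2.imread("pics/scene0.png")[165:275,180:340]; cv2.imwrite("pics/sc0c.png",cv2.resize(a,None,fx=5,fy=5,interpolation=cv2.INTER_CUBIC))
a=cv2.imread("pics/side0.png")[165:290,170:330]; cv2.imwrite("pics/si0c.png",cv2.resize(a,None,fx=4.8,fy=4.8,interpolation=cv2.INTER_CUBIC))
E
```

```text
(no output)
```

View pics/sc0c.png

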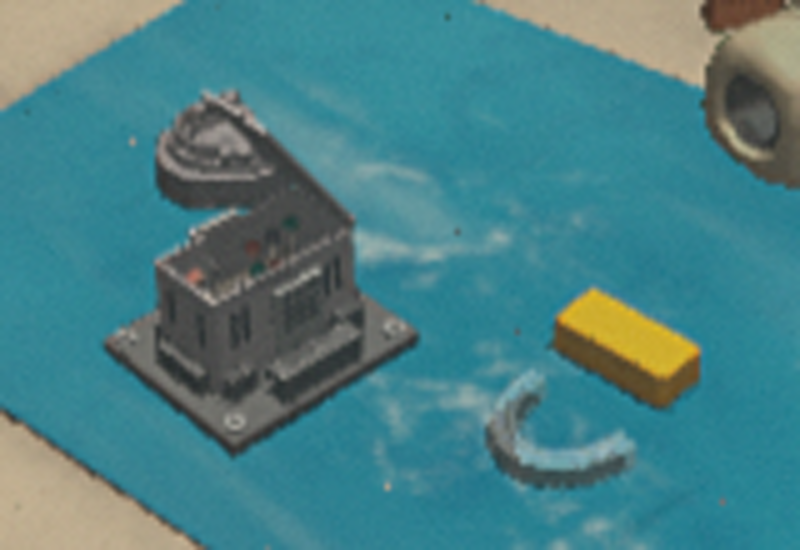

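View pics/si0c.png

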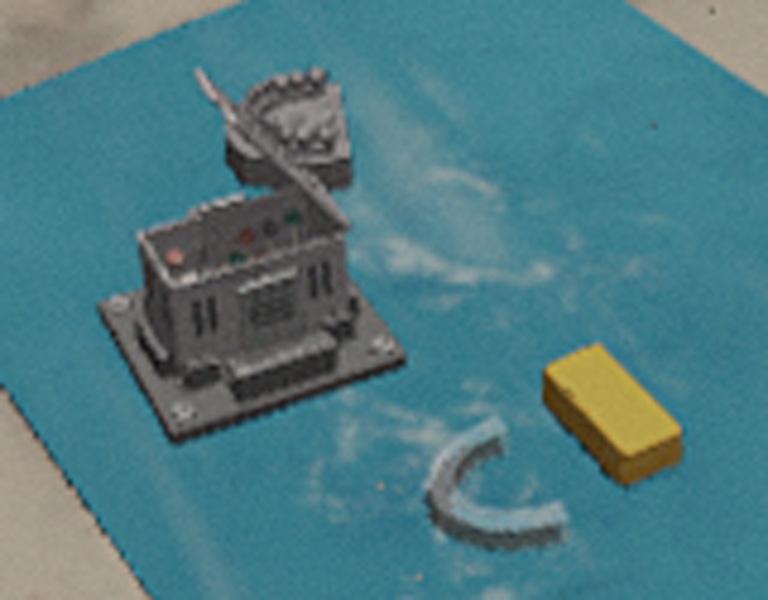

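```bash
cat > h.py <<'E'
import numpy as np,cv2
from scipy.optimize import least_squares
C={'scene':dict(f=384.886,cx=262.555,cy=191.291,e=np.array([ 0.16364531, -0.67332119,  0.54949257]),R=np.array([[ 0.7431127 , -0.38134531,  0.54987205],[-0.66907279, -0.40969148,  0.62007619],[-0.01118525, -0.82869092, -0.55959471]])),
'side':dict(f=440.484,cx=258.219,cy=194.162,e=np.array([ 0.33262619, -0.79510379,  0.581303  ]),R=np.array([[ 0.90621186, -0.25991063,  0.33350643],[-0.42227546, -0.51616586,  0.74515517],[-0.02152912, -0.81610003, -0.57750951]]))}
def proj(n,P):
    c=C[n]; p=(np.atleast_2d(P)-c['e'])@c['R']
    return np.c_[c['cx']+c['f']*p[:,0]/p[:,2], c['cy']+c['f']*p[:,1]/p[:,2]]
def D2W(p,P):
    P=np.atleast_2d(P)/1000.; c,s=np.cos(p[2]),np.sin(p[2])
    return P@np.array([[c,-s,0],[s,c,0],[0,0,1]]).T+[p[0],p[1],.002]
def lidpt(a,r,y,h=0): # dock frame mm
    return [39-np.cos(a)*r+np.sin(a)*h, y, 59+np.sin(a)*r+np.cos(a)*h]
E
python3 - <<'E'
from h import *
pts=[(-52,-46,8),(52,-46,8),(-52,46,8),(-37.5,-20,57),(-37.5,20,57)]
sc=np.array([(235,444),(418,335),(106,344),(212,302),(157,262)])/5+[180,165]-.4
si=np.array([(176,432),(405,353),(99,306),(172,287),(140,236)])/4.8+[170,165]-.4
def f(p): return np.r_[(proj('scene',D2W(p,pts))-sc).ravel(),(proj('side',D2W(p,pts))-si).ravel()]
best=None
for y0 in np.arange(-3,3.2,.7):
    r=least_squares(f,[.55,-.1,y0],loss='soft_l1')
    if best is None or r.cost<best.cost: best=r
r=best
print(r.x,np.degrees(r.x[2]),r.cost); print(f(r.x).reshape(-1,2).round(2))
for a in (.7,.8,.9,1.,1.1,1.2):
    L=D2W(r.x,[lidpt(a,81,-20.5),lidpt(a,81,20.5),lidpt(a,86,0)])
    print(a,((proj('scene',L)+.4-[180,165])*5).round(0).tolist(),((proj('side',L)+.4-[170,165])*4.8).round(0).tolist(),L[2])
print(np.linalg.norm(r.x[:2]))
E
```

```text
[ 0.54090253 -0.14648475  0.02004243] 1.1483466884644824 3.5975759183852647
[[ 0.08  0.22]
 [ 0.86 -0.96]
 [-0.72 -1.02]
 [ 0.67  0.74]
 [-0.28 -0.04]
 [-0.69  0.47]
 [ 1.23  0.11]
 [-0.53 -0.92]
 [ 0.16  0.5 ]
 [-0.42 -0.44]]
0.7 [[236.0, 182.0], [172.0, 140.0], [195.0, 158.0]] [[196.0, 168.0], [159.0, 113.0], [167.0, 136.0]] [ 0.51413148 -0.14702137  0.11640272]
0.8 [[246.0, 164.0], [182.0, 122.0], [206.0, 139.0]] [[209.0, 151.0], [171.0, 97.0], [180.0, 118.0]] [ 0.51998995 -0.14690394  0.12269262]
0.9 [[257.0, 147.0], [193.0, 106.0], [218.0, 121.0]] [[223.0, 135.0], [184.0, 82.0], [194.0, 102.0]] [ 0.52644698 -0.14677451  0.12836611]
1.0 [[270.0, 130.0], [205.0, 90.0], [231.0, 103.0]] [[238.0, 120.0], [199.0, 67.0], [210.0, 86.0]] [ 0.53343803 -0.14663437  0.1333665 ]
1.1 [[283.0, 115.0], [218.0, 75.0], [245.0, 87.0]] [[254.0, 106.0], [215.0, 54.0], [228.0, 72.0]] [ 0.54089326 -0.14648493  0.13764383]
1.2 [[297.0, 101.0], [232.0, 61.0], [260.0, 72.0]] [[272.0, 94.0], [231.0, 42.0], [246.0, 59.0]] [ 0.54873819 -0.14632768  0.14115536]
0.5603867656276457
```

Call:
apply_moves(offset=[[0,0,-10],[0,0,-10],[0,0,-10],[0,0,0]], dr=[[0,0,-0.1],[0,0,-0.1],[0,0,-0.095],[0,0,0]], jaw=[255,255,255,255])

```text
clock: 0.55
tcp_pos: [0.1558, 0.5518, 0.2667]
eef_rot: [[-1.0, -0.03, -0.003], [-0.03, 1.0, -0.005], [0.003, -0.005, -1.0]]
force: [0.4, 0.0, -0.1]
grip_width: 0.0581
```

Call:
apply_moves(offset=[[-10,-38,0],[-20,-38,0],[-20,-38,0],[-20,-38,0],[-20,-38,0],[-20,-38,0],[-20,-38,0],[-20,-38,0],[-20,-38,0],[-20,-38,0],[-20,-38,0],[-20,-38,0],[-20,-38,0],[-20,-38,0],[-20,-38,0],[-20,-38,0],[-20,-38,0],[-20,-38,0],[-20,-20,0],[0,0,0]], dr=[[0,0,0],[0,0,0],[0,0,0],[0,0,0],[0,0,0],[0,0,0],[0,0,0],[0,0,0],[0,0,0],[0,0,0],[0,0,0],[0,0,0],[0,0,0],[0,0,0],[0,0,0],[0,0,0],[0,0,0],[0,0,0],[0,0,0],[0,0,0]], jaw=[255,255,255,255,255,255,255,255,255,255,255,255,255,255,255,255,255,255,255,255])

```text
clock: 2.55
tcp_pos: [0.537, -0.1801, 0.2557]
eef_rot: [[-1.0, 0.027, -0.009], [0.027, 1.0, -0.006], [0.009, -0.006, -1.0]]
force: [-0.8, 0.4, 0.2]
grip_width: 0.0003
```

```bash
python3 - <<'E'
from workcell import env
import cv2,numpy as np
s=env.read_state(); print(s['clock'],s['tcp_pos'],s['eef_rot'],s['q'].round(2))
w=env.snapshot("wrist"); np.savez("w1.npz",p=s['tcp_pos'],R=s['eef_rot'],T=w['tool_from_camera'])
cv2.imwrite("pics/w1.png",cv2.resize(w["color"][:,:,::-1],None,fx=1.5,fy=1.5,interpolation=cv2.INTER_CUBIC))
E
```

```text
2.55 [ 0.53703523 -0.18010485  0.25568   ] [[-0.99959707  0.02688307 -0.00911006]
 [ 0.02693693  0.99962007 -0.0058416 ]
 [ 0.00894956 -0.00608465 -0.99994144]] [-0.53  0.15  1.6  -0.01  1.39 -2.07]
```

View pics/w1.png

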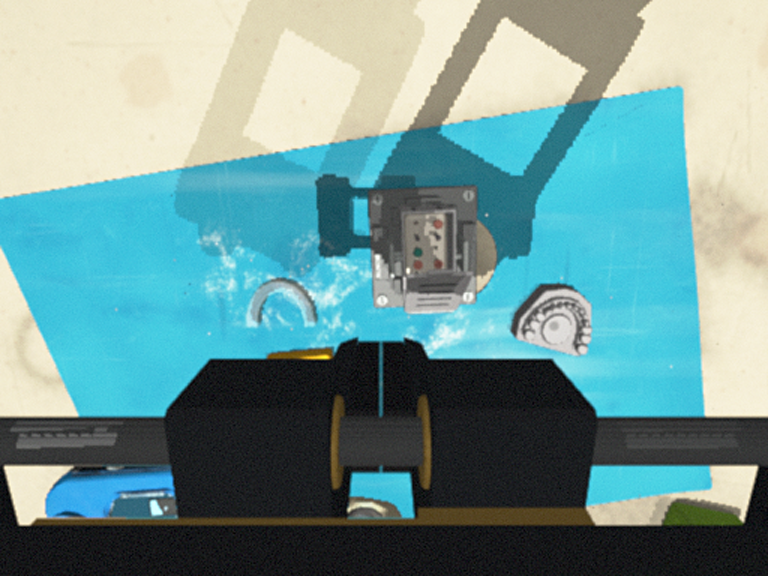

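```bash
cat >> h.py <<'E'
def wproj(f,P):
    d=np.load(f); T=d['T']; Pt=(np.atleast_2d(P)-d['p'])@d['R']; Pc=(Pt-T[:3,3])@T[:3,:3]
    return np.c_[253.477+305.693*Pc[:,0]/Pc[:,2],191.378+305.693*Pc[:,1]/Pc[:,2]]
E
python3 - <<'E'
from h import *
a=cv2.imread("pics/w1.png"); cv2.imwrite("pics/w1c.png",cv2.resize(a[170:330,350:510],None,fx=3.7,fy=3.7,interpolation=cv2.INTER_CUBIC))
p=[.5409,-.1465,.02]
pts=[(-52,-46,8),(-52,46,8),(52,-46,8),(52,46,8),(-37.5,-20,57),(-37.5,20,57),(0,-30,50),(0,30,50)]
print((wproj('w1.npz',D2W(p,pts))*1.5-[350,170])*3.7)
for a in (.8,1.,1.2): print(a,(wproj('w1.npz',D2W(p,[lidpt(a,81,-20.5),lidpt(a,81,20.5)]))*1.5-[350,170])*3.7)
E
```

```text
[[ 53.34706802  70.89251341]
 [460.34626672  51.38449462]
 [ 77.37794345 508.50559189]
 [457.77300178 491.94711059]
 [177.42333202 151.28060978]
 [377.09923629 141.88264253]
 [135.46054031 329.8416006 ]
 [421.1556913  316.90085484]]
0.8 [[190.35674234 305.66749891]
 [432.78694972 294.63378143]]
1.0 [[195.45642956 392.23918705]
 [443.46437706 381.16732173]]
1.2 [[200.39428336 488.30401523]
 [451.42361944 477.33944208]]
```

View pics/w1c.png

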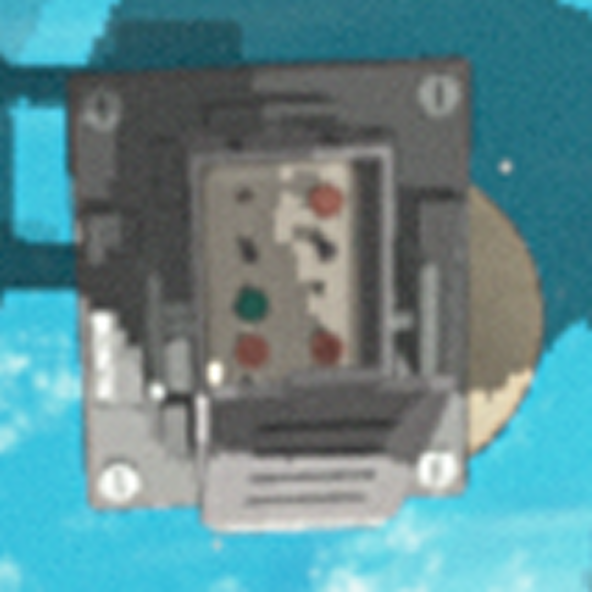

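Call:
apply_moves(offset=[[-32,18,20],[-32,17,30],[0,0,35],[0,0,35],[0,0,15],[0,0,0]], dr=[[-0.003,-0.004,-0.025],[-0.003,-0.004,-0.022],[0,0,0],[0,0,0],[0,0,0],[0,0,0]], jaw=[255,255,255,255,255,255])

```text
clock: 3.2
tcp_pos: [0.599, -0.1374, 0.116]
eef_rot: [[-1.0, -0.017, -0.003], [-0.017, 1.0, 0.002], [0.003, 0.002, -1.0]]
force: [0.6, 0.4, -0.4]
grip_width: 0.0005
```

```bash
python3 - <<'E'
from workcell import env
import cv2,numpy as np
s=env.read_state(); print(s['clock'],s['tcp_pos'],s['eef_rot'].round(4),s['force'].round(2))
w=env.snapshot("side")['color'][:,:,::-1]
cv2.imwrite("pics/s2.png",cv2.resize(w[90:300,150:350],None,fx=2.8,fy=2.8,interpolation=cv2.INTER_CUBIC))
E
```

```text
3.2 [ 0.59900282 -0.13737238  0.11598709] [[-0.9998 -0.0173 -0.0029]
 [-0.0173  0.9998  0.0023]
 [ 0.0028  0.0023 -1.    ]] [ 0.63  0.36 -0.45]
```

View pics/s2.png

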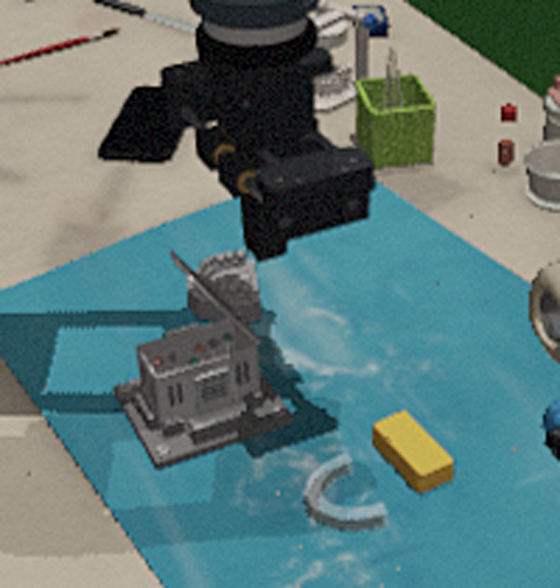

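Call:
apply_moves(offset=[[25,-8,0],[17,0,4],[10,0,8],[8,0,9],[5.5,0,10.5],[4,0,10],[0,0,0]], dr=[[0,0,0],[0,0,0],[0,0,0],[0,0,0],[0,0,0],[0,0,0],[0,0,0]], jaw=[255,255,255,255,255,255,255])

```text
clock: 3.95
tcp_pos: [0.533, -0.1489, 0.0827]
eef_rot: [[-1.0, -0.016, 0.013], [-0.016, 1.0, -0.005], [-0.013, -0.005, -1.0]]
force: [-1.2, 0.8, -0.5]
grip_width: 0.0003
```

```bash
python3 - <<'E'
from workcell import env
import cv2,numpy as np
s=env.read_state(); print(s['clock'],s['tcp_pos'],s['force'].round(2))
w=env.snapshot("side")['color'][:,:,::-1]
cv2.imwrite("pics/s3.png",cv2.resize(w[90:300,150:350],None,fx=2.8,fy=2.8,interpolation=cv2.INTER_CUBIC))
E
```

```text
3.95 [ 0.53302827 -0.14892608  0.08267026] [-1.18  0.77 -0.53]
```

View pics/s3.png

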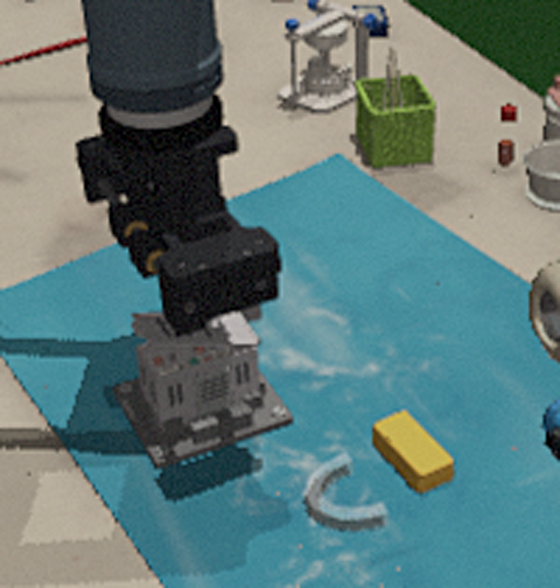

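Call:
apply_moves(offset=[[3,2,7],[2,1,7],[0,0,3],[0,0,0]], dr=[[0,0.006,0],[0,0.006,0],[0,0,0],[0,0,0]], jaw=[255,255,255,255])

```text
clock: 4.4
tcp_pos: [0.5296, -0.1463, 0.0649]
eef_rot: [[-1.0, -0.017, 0.001], [-0.017, 1.0, -0.006], [-0.001, -0.006, -1.0]]
force: [0.2, -0.3, 0.4]
grip_width: 0.0003
```

Call:
apply_moves(offset=[[4,0,2],[4,0,2],[4,0,1.5],[0,0,0]], dr=[[0,0,0],[0,0,0],[0,0,0],[0,0,0]], jaw=[255,255,255,255])

```text
clock: 4.8
tcp_pos: [0.5232, -0.1479, 0.0634]
eef_rot: [[-1.0, -0.016, 0.015], [-0.016, 1.0, -0.01], [-0.015, -0.01, -1.0]]
force: [0.5, 0.4, 0.1]
grip_width: 0.0005
```

Call:
apply_moves(offset=[[0,0,2],[0,0,2],[0,0,2]], dr=[[0.005,0.007,0],[0.004,0.007,0],[0,0,0]], jaw=[255,255,255])

```text
clock: 5.1
tcp_pos: [0.5235, -0.1482, 0.0622]
eef_rot: [[-1.0, -0.016, -0.0], [-0.016, 1.0, -0.02], [0.001, -0.02, -1.0]]
force: [-8.6, 4.2, 24.4]
grip_width: 0.0002
```

```bash
python3 - <<'E'
from workcell import env
import cv2,numpy as np
s=env.read_state(); print(s['clock'],s['tcp_pos'],s['force'].round(2))
w=env.snapshot("side")['color'][:,:,::-1]
cv2.imwrite("pics/s4.png",cv2.resize(w[180:280,180:280],None,fx=6,fy=6,interpolation=cv2.INTER_CUBIC))
E
```

```text
5.1 [ 0.52345299 -0.14822479  0.06217401] [-8.59  4.16 24.36]
```

View pics/s4.png

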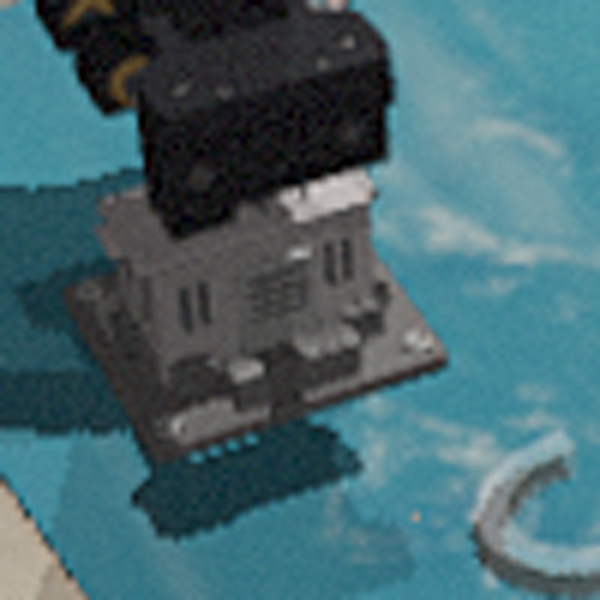

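Call:
apply_moves(offset=[[0,0,-10],[0,0,-40],[-10,2,-40],[-8,0,-20],[0,0,0]], dr=[[0,0,0],[-0.01,0,0],[-0.01,0,0],[0,0,0],[0,0,0]], jaw=[255,255,100,0,0])

```text
clock: 5.65
tcp_pos: [0.539, -0.1435, 0.1741]
eef_rot: [[-1.0, -0.016, -0.008], [-0.016, 1.0, 0.002], [0.008, 0.002, -1.0]]
force: [-0.5, -0.4, 0.2]
grip_width: 0.0225
```

```bash
cat > snap.py <<'E'
import sys
from workcell import env
import cv2,numpy as np
i=sys.argv[1]
s=env.read_state(); print(s['clock'],s['tcp_pos'],s['eef_rot'].round(4),s['force'].round(2),s['wrist_torque'].round(2),s['grip_width'])
w=env.snapshot("wrist"); np.savez(f"w{i}.npz",p=s['tcp_pos'],R=s['eef_rot'],T=w['tool_from_camera'])
cv2.imwrite(f"pics/wr{i}.png",cv2.resize(w["color"][:,:,::-1],None,fx=1.5,fy=1.5,interpolation=cv2.INTER_CUBIC))
w=env.snapshot("side")['color'][:,:,::-1]
cv2.imwrite(f"pics/sr{i}.png",w); cv2.imwrite(f"pics/src{i}.png",cv2.resize(w[160:280,170:290],None,fx=5,fy=5,interpolation=cv2.INTER_CUBIC))
E
python3 snap.py 5
```

```text
5.65 [ 0.53903913 -0.14354048  0.17412156] [[-0.9998 -0.0163 -0.0085]
 [-0.0163  0.9999  0.0019]
 [ 0.0084  0.002  -1.    ]] [-0.45 -0.41  0.24] [0.01 0.   0.02] 0.02248823933761275
```

View pics/wr5.png

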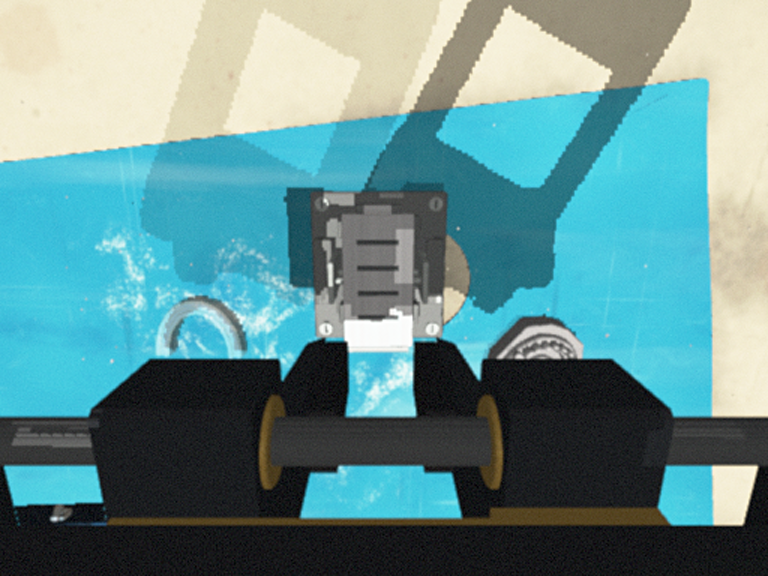

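View pics/src5.png

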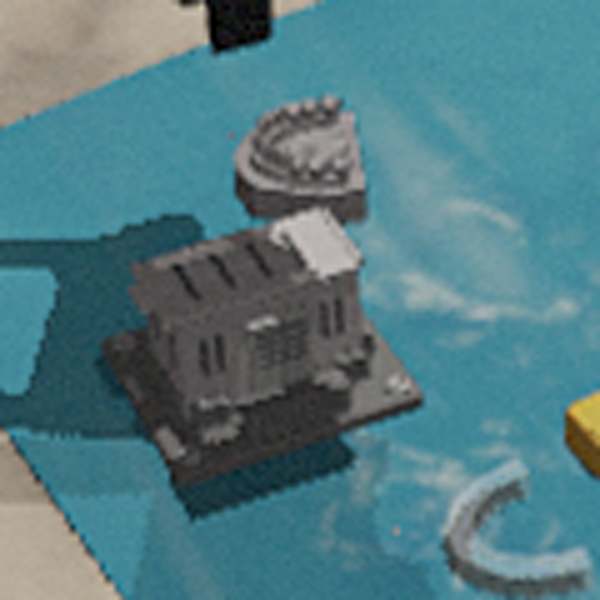

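```bash
python3 - <<'E'
from h import *
a=cv2.imread("pics/wr5.png"); cv2.imwrite("pics/w5c.png",cv2.resize(a[180:360,290:470],None,fx=4,fy=4,interpolation=cv2.INTER_CUBIC))
p=[.5409,-.1455,.02]
pts=[(-52,-46,8),(-52,46,8),(52,-46,8),(52,46,8),lidpt(0,81,-20.5,1),lidpt(0,81,20.5,1),lidpt(0,0,-20.5,1),lidpt(0,0,20.5,1)]
print(((wproj('w5.npz',D2W(p,pts))*1.5-[290,180])*4).round())
E
```

```text
[[ 69.  43.]
 [623.  40.]
 [ 95. 630.]
 [604. 627.]
 [198. 136.]
 [491. 134.]
 [213. 674.]
 [483. 672.]]
```

View pics/w5c.png

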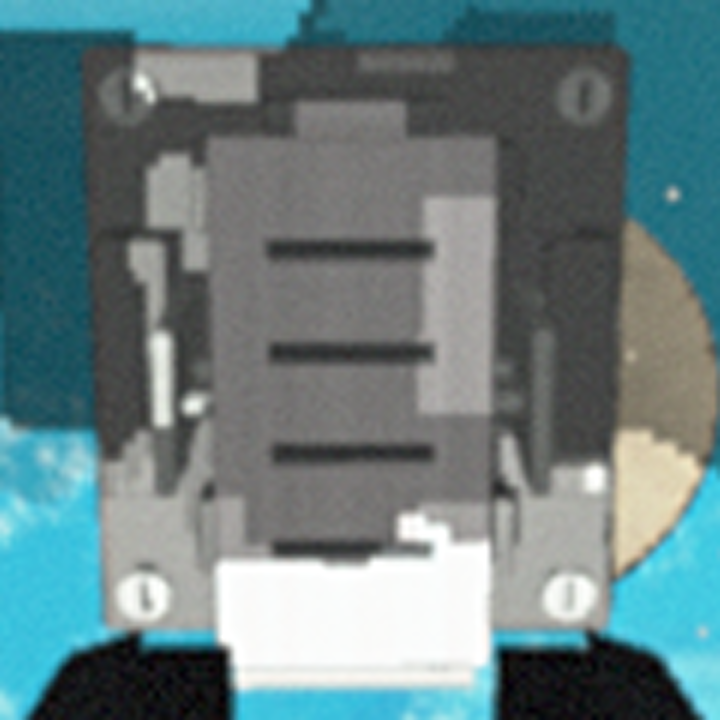

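Call:
apply_moves(offset=[[-2,-1.4,0],[0,0,0],[0,0,0],[0,0,0],[0,0,25],[0,0,25],[0,0,25],[0,0,15],[0,0,0]], dr=[[0.002,-0.0085,0],[0,0,0],[0,0,0],[0,0,0],[0,0,0],[0,0,0],[0,0,0],[0,0,0],[0,0,0]], jaw=[0,0,0,0,0,0,0,0,0])

```text
clock: 6.65
tcp_pos: [0.5327, -0.142, 0.0703]
eef_rot: [[-1.0, -0.015, -0.015], [-0.015, 1.0, 0.007], [0.015, 0.007, -1.0]]
force: [-0.9, 0.7, 0.6]
grip_width: 0.0883
```

```bash
python3 snap.py 6
```

```text
6.65 [ 0.53271128 -0.14196542  0.0702837 ] [[-0.9998 -0.0153 -0.015 ]
 [-0.0154  0.9999  0.0072]
 [ 0.0149  0.0074 -0.9999]] [-0.89  0.66  0.62] [-0.05 -0.04  0.02] 0.08833416167295513
```

View pics/wr6.png

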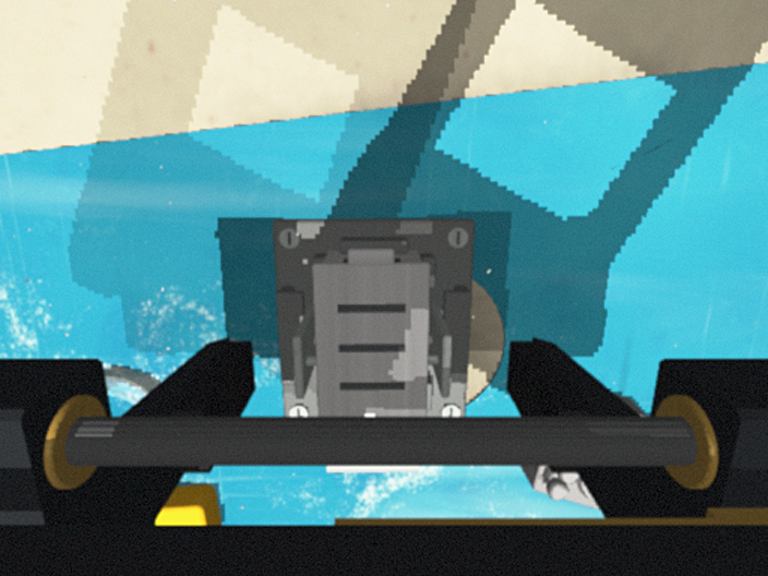

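View pics/src6.png

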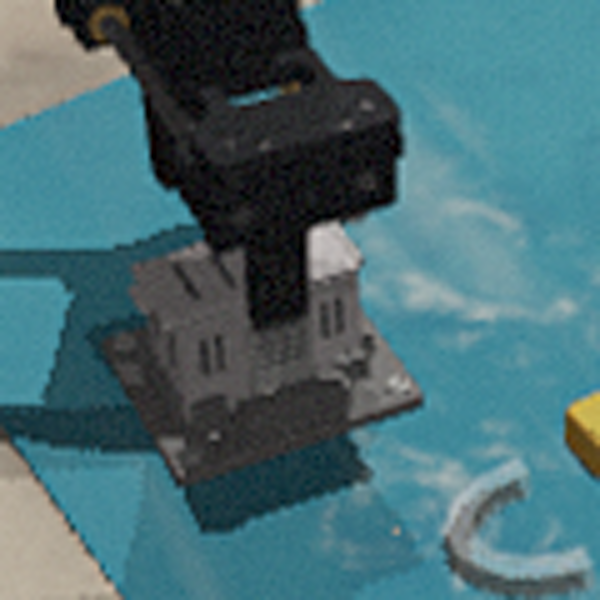

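Call:
apply_moves(offset=[[-4,-1.5,0],[-4,-1.5,0],[0,0,0]], dr=[[0.004,-0.008,0],[0.003,-0.007,0],[0,0,0]], jaw=[0,0,0])

```text
clock: 7.05
tcp_pos: [0.5449, -0.1468, 0.0755]
eef_rot: [[-1.0, -0.015, 0.009], [-0.016, 1.0, -0.004], [-0.009, -0.004, -1.0]]
force: [0.4, 0.0, -0.5]
grip_width: 0.0882
```

Call:
apply_moves(offset=[[3,1.5,8],[0,0,12],[0,0,10],[0,0,4],[0,0,0],[0,0,0]], dr=[[-0.003,0.006,0],[0,0,0],[0,0,0],[0,0,0],[0,0,0],[0,0,0]], jaw=[0,0,0,0,0,0])

```text
clock: 7.65
tcp_pos: [0.5417, -0.1452, 0.0385]
eef_rot: [[-1.0, -0.016, 0.003], [-0.016, 1.0, -0.001], [-0.002, -0.001, -1.0]]
force: [-0.1, -0.6, 0.3]
grip_width: 0.0879
```

Call:
apply_moves(offset=[[0,0,5],[0,0,3.5],[0,0,0],[0,0,0]], dr=[[0,0.002,0],[0,0,0],[0,0,0],[0,0,0]], jaw=[0,0,0,0])

```text
clock: 8.05
tcp_pos: [0.5421, -0.1454, 0.0297]
eef_rot: [[-1.0, -0.016, 0.001], [-0.016, 1.0, -0.001], [-0.001, -0.001, -1.0]]
force: [1.1, -0.3, -0.8]
grip_width: 0.0882
```

```bash
python3 snap.py 7
```

```text
8.05 [ 0.54213761 -0.14539488  0.0297341 ] [[-0.9999 -0.0156  0.0011]
 [-0.0156  0.9999 -0.0014]
 [-0.0011 -0.0014 -1.    ]] [ 1.14 -0.27 -0.84] [0.01 0.01 0.  ] 0.08823907641465317
```

View pics/wr7.png

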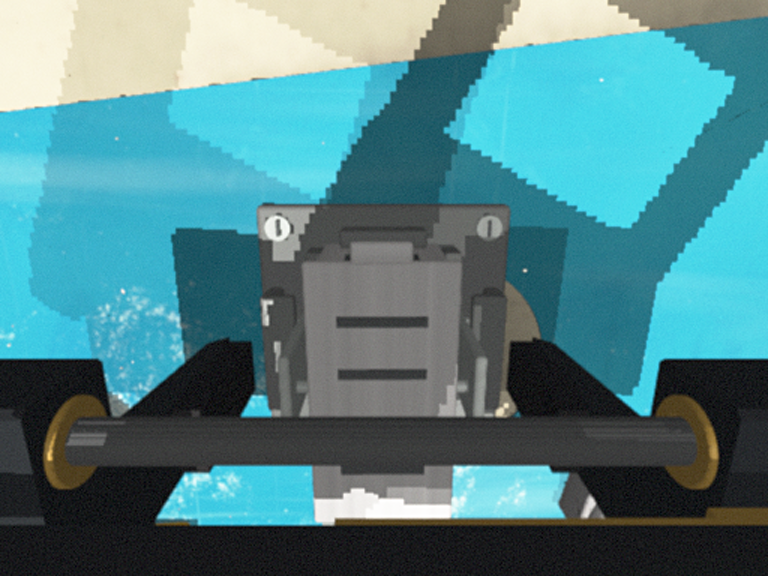

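View pics/src7.png

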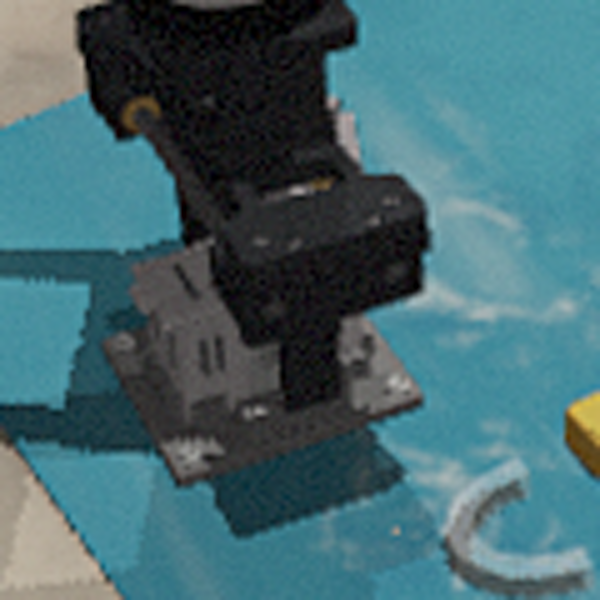

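Call:
apply_moves(offset=[[0,0.3,0],[0,0,0],[0,0,0],[0,0,0],[0,0,0],[0,0,0],[0,0,0],[0,0,0]], dr=[[0,0,0],[0,0,0],[0,0,0],[0,0,0],[0,0,0],[0,0,0],[0,0,0],[0,0,0]], jaw=[255,255,255,255,255,255,255,255], force=30)

```text
clock: 8.95
tcp_pos: [0.5425, -0.1452, 0.0304]
eef_rot: [[-1.0, -0.016, 0.002], [-0.016, 1.0, -0.002], [-0.002, -0.002, -1.0]]
force: [-0.4, 0.8, 0.4]
grip_width: 0.0465
```

```bash
python3 snap.py 8
```

```text
8.95 [ 0.54251308 -0.14519684  0.0304169 ] [[-0.9999 -0.0157  0.0022]
 [-0.0157  0.9999 -0.0019]
 [-0.0021 -0.0019 -1.    ]] [-0.39  0.84  0.35] [ 0.   -0.03 -0.01] 0.0465380327700614
```

View pics/wr8.png

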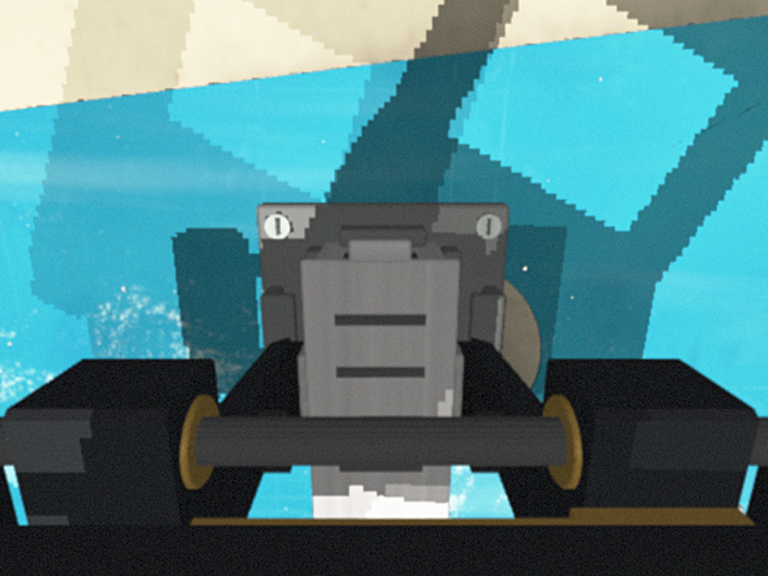

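Call:
apply_moves(offset=[[0,0,-2],[0,0,-3],[0,0,-3],[0,0,-3],[0,0,0]], dr=[[0,0,0],[0,0,0],[0,0,0],[0,0,0],[0,0,0]], jaw=[255,255,255,255,255])

```text
clock: 9.55
tcp_pos: [0.5422, -0.1448, 0.0414]
eef_rot: [[-1.0, -0.015, 0.002], [-0.015, 1.0, -0.001], [-0.002, -0.001, -1.0]]
force: [0.1, 0.1, -2.6]
grip_width: 0.0466
```

Call:
apply_moves(offset=[[0,0,-6],[0,0,-10],[0,0,-10],[0,0,-10],[0,0,-10],[0,0,-6],[0,0,0],[0,0,0]], dr=[[0,0,0],[0,0,0],[0,0,0],[0,0,0],[0,0,0],[0,0,0],[0,0,0],[0,0,0]], jaw=[255,255,255,255,255,255,255,255])

```text
clock: 10.35
tcp_pos: [0.5418, -0.1447, 0.0993]
eef_rot: [[-1.0, -0.016, 0.002], [-0.016, 1.0, -0.002], [-0.002, -0.002, -1.0]]
force: [0.4, 0.1, -2.9]
grip_width: 0.046
```

```bash
python3 snap.py 9
```

```text
10.35 [ 0.54175545 -0.14474965  0.09930348] [[-0.9999 -0.0156  0.0017]
 [-0.0156  0.9999 -0.0016]
 [-0.0016 -0.0016 -1.    ]] [ 0.42  0.14 -2.86] [0.03 0.01 0.03] 0.04604324333612727
```

View pics/src9.png

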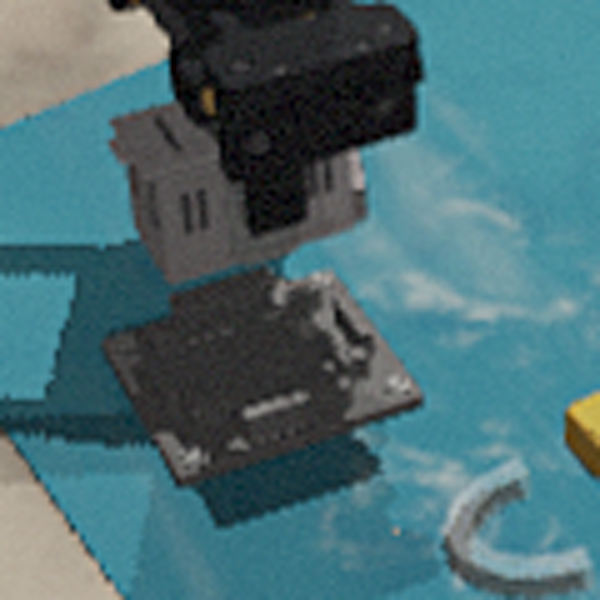

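Call:
apply_moves(offset=[[0,0,-6],[0,0,-10],[0,0,-10],[0,0,-10],[0,0,-8],[0,0,-5],[0,0,0],[0,0,0],[0,0,0],[0,0,0]], dr=[[0,0,0],[0,0,0],[0,0,0],[0,0,0],[0,0,0],[0,0,0],[0,0,0],[0,0,0],[0,0,0],[0,0,0]], jaw=[255,255,255,255,255,255,255,255,255,255])

```text
clock: 11.45
tcp_pos: [0.541, -0.1444, 0.1516]
eef_rot: [[-1.0, -0.016, -0.0], [-0.016, 1.0, -0.001], [0.0, -0.001, -1.0]]
force: [-0.4, -1.0, -4.2]
grip_width: 0.0462
```

```bash
python3 snap.py 10; python3 - <<'E'
import cv2
a=cv2.imread('pics/sr10.png'); cv2.imwrite('pics/src10.png',cv2.resize(a[110:290,150:350],None,fx=3.3,fy=3.3,interpolation=cv2.INTER_CUBIC))
E
```

```text
11.45 [ 0.54102744 -0.14436637  0.15163145] [[-9.999e-01 -1.560e-02 -2.000e-04]
 [-1.560e-02  9.999e-01 -7.000e-04]
 [ 2.000e-04 -7.000e-04 -1.000e+00]] [-0.43 -1.   -4.18] [ 0.08 -0.05  0.02] 0.046238171820637664
```

View pics/src10.png

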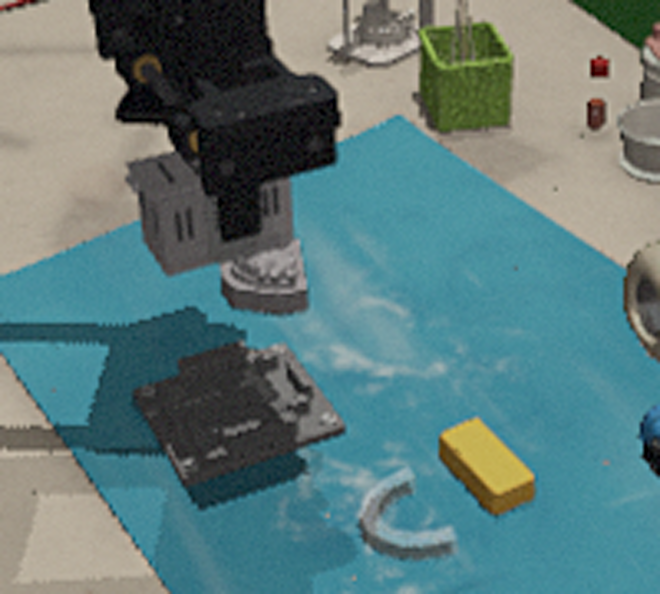

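View pics/wr10.png

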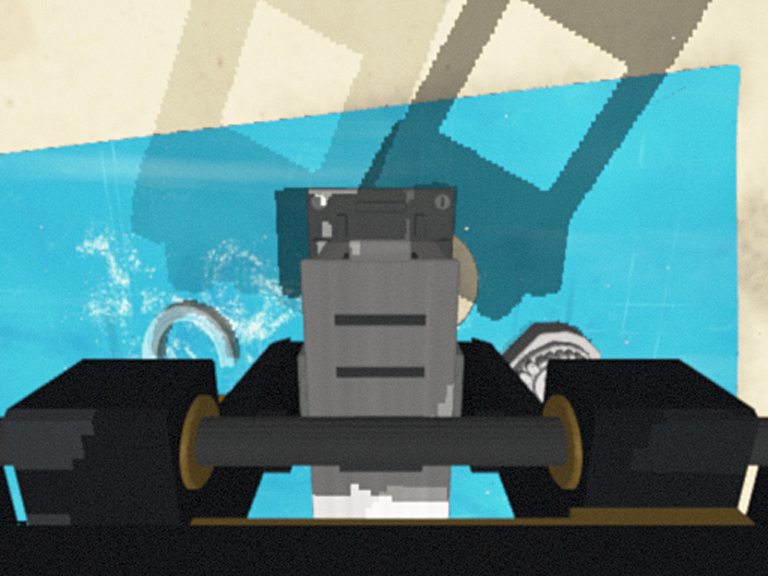

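```bash
python3 -c "
from workcell import env
print(env.read_state()['dq'].round(3)); print(env.close_job())"
```

```text
[-0.002  0.001 -0.003  0.001  0.001 -0.   ]
the job is handed in; nothing more can be done
None
```

I closed the lid with the shut fingertips while the cassette was still docked. I then pinched both catches at 30 N, lifted the cassette straight up and level, and handed the job in at about 11.5 s with the cassette held there.

- **Lid:** I pressed it down until the wrist force read about 24 N at lid height. In the wrist picture afterwards its corners matched the shut position, and it looked the same after the lift.
- **Catches:** the fingers stopped at an opening of 46 to 46.5 mm. The catches should measure 48 mm when fully squeezed, so the reading is about 1.5 to 2 mm low. I took that as compliance or a gauge offset, with both catches fully in. There was almost no sideways force.
- **Lift:** the tool rose 121 mm with a tilt under 0.002 rad. The force reading showed 3 to 4 N of load. The wrist view of the cassette did not change during the lift, so it did not slip.
- **At hand-in:** the joints were still to within 0.003 rad/s.
- **Surroundings:** the cast, splint and wax block looked untouched in the last pictures. I did not measure their positions.

The wrist camera and the fixed cameras disagreed by about 2 mm on where the dock lay sideways. I used a value between the two and checked it in the close wrist view before gripping.

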